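# Swap the batch in the paint-jar shaker

### The job

Change the batch in the paint shaker: throw its speed lever into the white Stop notch, lift the clear hood off and put it down on the brown paper, then stand the mixed black-lidded jars upright in the wooden tray and every white-lidded jar from the table upright on the shaker's black platform. Then put the hood back fully down over the platform and only after that throw the lever into the yellow Slow notch; the lever stays at Stop as long as the hood is off. Leave everything else on the table where it is.

Things in the scene. Friction and masses are not known exactly. Their poses are not given: they have to be found in the camera images.
- shaker: Bench paint-jar shaker, fixed: cream housing 230 (x) by 220 (y) mm, aluminium deck 65 mm above the table; in its middle a black ribbed platform 150 mm square, 10 mm above the deck, with a thin 10 mm high steel rail round its edge. The grey gear console (62 x 150 mm, 64 high) with the speed lever is on its -x side, which faces the robot. Origin on the table under the platform's middle; yaw varies.
- platform (a point): Centre of the top of the shaker's black platform (75 mm above the table), axes as the shaker's. The square inside its rail is 142 mm wide and takes four jars two by two, for instance 36 mm either way from the centre.
- hood_seat (a point): Middle of the deck (65 mm above the table), axes as the shaker's: the hood's origin is here when the hood is fully down, standing on the deck around the platform, with its sides parallel to the shaker's.
- speed_lever (a joint): Angle of the speed lever, rad. Four sprung detent notches, coloured on the toothed sector behind it: 0 Stop (white, robot's right-hand end), 0.37 Slow (yellow), 0.74 Medium (blue), 1.11 Fast (red, left end); stops 0.04 beyond the ends. Grows towards the shaker's +y. It is drawn into the nearest notch and stays; 2 to 6 N at the knob takes it over a hump. Starts in Medium or Fast.
- lever_knob (a point): Centre of the black ball knob, 30 mm across, at the lever's end, 120 mm from the lever's pivot. It moves in the shaker's y-z plane: 160 mm above the table at either end of travel, 178 mm when upright (joint 0.555).
- lever_pivot (a point): Lever's pivot, 58 mm above the table, 152 mm in front (-x) of the shaker's middle; axes as the shaker's; the lever turns about x. At joint value q the knob is at y = 0.12 sin(q - 0.555), z = 0.12 cos(q - 0.555) from here (m). The toothed sector, radius 87 mm about the pivot with its flags, stands 11 to 47 mm behind (+x of) the lever's plane.
- hood: Loose clear plastic hood with blue trim and a blue bar handle, open underneath: 172 mm square outside, 166 mm inside, 98 mm high to the top of its roof, 95 mm of room inside, 0.4 kg. Origin at the centre of its open lower edge, z up. It starts on the shaker's deck over the platform, with 8 mm of play all round.
- hood_grip (a point): Middle of the hood's bar handle, 130 mm above the hood's lower edge. The bar runs along the hood's y, 96 mm long, 14 mm wide (hood's x), 12 mm thick; 26 mm of free room under it to the roof, and its two feet are 40 mm either side of the middle.
- tray: Low wooden tray at the robot's left, fixed: 210 (x) by 140 (y) mm outside, walls 7 mm thick and 26 mm high, floor 7 mm thick; origin at the centre of its underside. Two jars fit along x, for instance 45 mm either way from the middle.
- brown_paper: Sheet of brown paper, 240 mm square, flat on the table: where the hood is put down. Origin at its centre.
- mixed_a: Red paint jar with a black lid: a round jar 54 mm across and 50 mm tall, with a 51 mm wide lid on top, 68 mm tall in all, about 0.17 kg; origin at the centre of its underside, z up through the lid. At the start it stands on the shaker's platform under the hood: already mixed. May be absent (then None).
- mixed_b: Blue paint jar with a black lid: a round jar 54 mm across and 50 mm tall, with a 51 mm wide lid on top, 68 mm tall in all, about 0.17 kg; origin at the centre of its underside, z up through the lid. At the start it stands on the shaker's platform under the hood: already mixed. May be absent (then None).
- fresh_a: Yellow paint jar with a white lid: a round jar 54 mm across and 50 mm tall, with a 51 mm wide lid on top, 68 mm tall in all, about 0.17 kg; origin at the centre of its underside, z up through the lid. At the start it stands on the table: still to be mixed. May be absent (then None).
- fresh_b: Green paint jar with a white lid: a round jar 54 mm across and 50 mm tall, with a 51 mm wide lid on top, 68 mm tall in all, about 0.17 kg; origin at the centre of its underside, z up through the lid. At the start it stands on the table: still to be mixed. May be absent (then None).
- fresh_c: Purple paint jar with a white lid: a round jar 54 mm across and 50 mm tall, with a 51 mm wide lid on top, 68 mm tall in all, about 0.17 kg; origin at the centre of its underside, z up through the lid. At the start it stands on the table: still to be mixed. May be absent (then None).
- brush_crock: White stoneware crock of brushes, 104 mm across, 220 mm tall with the brushes. Not part of the job: leave it where it is. Origin at the centre of its underside.
- mug: Blue mug, 82 mm across, 88 mm high. Not part of the job: leave it where it is. Origin at the centre of its underside.
- carafe: Glass carafe, 110 mm across, 170 mm high. Not part of the job: leave it where it is. Origin at the centre of its underside.
- white_pot: White pot with a green lid, 68 mm across, 85 mm high. Not part of the job: leave it where it is. Origin at the centre of its underside.
- yellow_pot: Small all-yellow pot, 48 mm across, 60 mm high. Not part of the job: leave it where it is. Origin at the centre of its underside.
- palette_knife: Palette knife, 200 mm long, lying on the table. Not part of the job: leave it where it is. Origin at the centre of its underside.

How it is judged:
By the outcome, as a careful person would: the job done as asked, in the order asked, and still so for the second after the job is handed in, with the robot touching nothing.
Of mixed_a, mixed_b only 1 to 2 are there at a start; the rules pass over those that are not, and their reading is None.
Of fresh_a, fresh_b, fresh_c only 2 to 3 are there at a start; the rules pass over those that are not, and their reading is None.
At some moment in a run one of mixed_a, mixed_b, fresh_a, fresh_b, fresh_c may be knocked a few centimetres aside while the robot is not near it.
Once in a run the grip may slacken for a moment while it holds something.
It also fails if it takes over 208 s, if anything falls off the work surface, if the arm or the gripper's body presses on something with over 40 N, if the wrist force passes 120 N, or if a joint passes its speed limit or range.

### The arm

A 6-joint arm with a two-finger parallel gripper is mounted at the origin on the work surface. World frame = base frame: x ahead of the robot, y to its left, z up, the work surface at z = 0. Lengths are in m, angles in degrees, forces in N, time in s.
With the tool pointing down it reaches from about 0.3 to 0.875 m from the base axis. Payload 6.4 kg.
Tool frame: the origin (TCP) lies at the very end of the fingers, on their centre line; the grasp point (between the pads) lies 19 mm behind it; z points along the fingers, y is the line along which they close (so a half turn about z gives the same grasp; the last joint's range is limited). The gripper opens to 85 mm and grips with 20 to 120 N. Pads are 22 mm wide; open, the fingers measure 114 mm over their backs; the gripper's body (76 mm by 85 mm) begins 54 mm behind the grasp point. The pads swing forward as they close: fully open they stand 13 mm farther back than shut.
Start: joints at [-87.221, 10.359, 92.074, -0, 77.567, -11.82], TCP at [0.145, -0.556, 0.231] pointing down, gripper open.
Joint ranges: [-171.53, 171.53], [-51.25, 118.39], [17.06, 147.69], [-65.23, 245.23], [0, 150.52], [-178.68, 178.68]. Speed limits (degrees/s): [147.25, 147.25, 172.46, 180, 180, 180].

### API

Orientations are given as a 3x3 rotation matrix whose columns are the frame's x, y, z axes.
In Python, from rig import ctrl, move_gripper, kin, get_image, workorder, get_clock, get_q, get_joint_velocities, get_effort, get_eef_pos, get_ee_rot, get_ft_force, get_wrist_torque, get_finger_gap, get_finger_force gives the robot as it stands. Calls block until the motion is done:
- ctrl.reach(position, orientation): joint-space move of the TCP to a pose.
- ctrl.move_linear(position, rot=None, velocity=0.15, f_stop=None): straight line of the TCP; rot=None keeps the orientation; velocity is the mean speed in m/s. With f_stop (N) it stops when the force on the tool has changed by that much, and returns True; else False.
- ctrl.move_j(angles): joint-space move.
- move_gripper(opening, f_grip=None): finger opening in m; f_grip is the grip in N (None keeps the last); returns when the fingers have stopped.
- ctrl.dwell(seconds).
- kin.solve_ik(position, orientation): joint angles nearest the present ones, or None.
- get_image(name): name is "scene" or "side" or "wrist"; returns a dict with "frame" (420x560x3 uint8, red, green, blue), "fx", "fy", "cx", "cy" (pixels), "R" (3x3) and "t" (3): a world point X has camera coordinates R X + t. Camera axes: x right, y down, z forward; pixel columns grow to the right and rows downward; lengths in m; the calibration is good to about 2 mm. A picture is of the moment at which its call begins. There is no depth.
A pose or a line that the arm cannot do raises ctrl.Unreachable and nothing moves.
- workorder.finish_job(): hands the job in; it is judged then, once.
Readings, each from a call of its own:
- get_clock(): time.
- get_q(): joint angles.
- get_joint_velocities(): joint speeds.
- get_effort(): joint torques, N m.
- get_eef_pos(): TCP position.
- get_ee_rot(): TCP orientation.
- get_ft_force(): force on the tool from outside, world axes, zero at the start.
- get_wrist_torque(): the same for the moment, N m.
- get_finger_gap(): finger opening in m.
- get_finger_force(): force on a finger pad.
Only numpy, scipy, OpenCV 4.12 (cv2) and the standard library are available. Lean on these libraries where they do the work, as an engineer would, in place of code of your own. Each camera call takes 0.05 s, during which the arm holds its last target. There are 200 camera calls.

## Working session

There is one attempt and no reset: what is moved stays moved. The work goes in short steps, each a Python script; the robot and the scene stay as the last script left them, time stands still between calls to the robot, and variables do not carry over. Pictures are saved under pics/ and viewed, at most 14 in all, crops included, and the job is handed in when it is done.

```bash
ls; mkdir -p pics; python3 - <<'E'
from rig import *
import cv2,numpy as np
for n in("scene","side"):
    d=get_image(n); cv2.imwrite(f"pics/{n}0.png",cv2.cvtColor(d["frame"],cv2.COLOR_RGB2BGR))
    C=-d["R"].T@d["t"]; print(n,d["fx"],d["fy"],d["cx"],d["cy"],C,d["R"][2])
print(get_clock())
E
```

```text
pics
scene 421.87052841215296 421.87052841215296 281.3713261387857 213.05818370631428 [1.12979424 0.38407386 1.06139419] [-0.51812352 -0.34111301 -0.78434045]
side 515.5347044830078 515.5347044830078 285.576606985525 210.8776521084161 [-0.02098933  1.06938222  0.92890278] [ 0.37939506 -0.74985734 -0.54200864]
0.1
```

View pics/scene0.png

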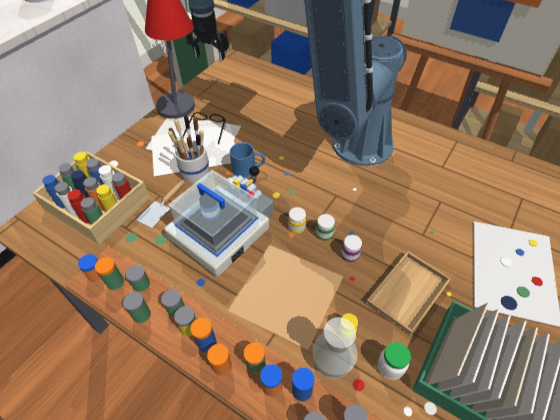

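View pics/side0.png

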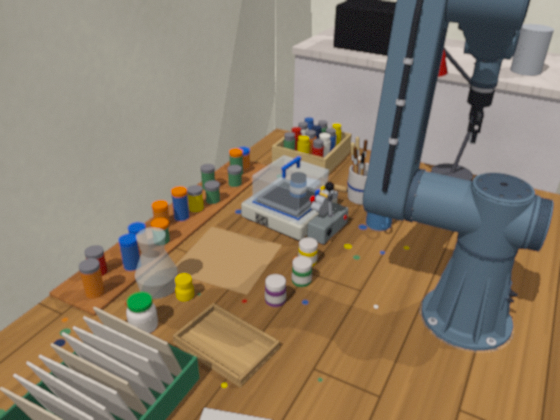

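Scene view: fresh yellow (297,220), green (325,227) and purple (352,247) jars, paper at about (288,290), tray (408,290), shaker (217,228) with the lever at about (250,175). I'll get rough positions, then look with the wrist camera.

```bash
cat > h.py <<'E'
from rig import *
import cv2,numpy as np
def cast(d,uv,z):
    r=d["R"].T@np.array([(uv[0]-d["cx"])/d["fx"],(uv[1]-d["cy"])/d["fy"],1.]); C=-d["R"].T@d["t"]
    return (C+r*(z-C[2])/r[2])
def proj(d,X):
    c=d["R"]@np.asarray(X,float)+d["t"]; return np.array([d["fx"]*c[0]/c[2]+d["cx"],d["fy"]*c[1]/c[2]+d["cy"]])
def save(d,n,box=None,s=1):
    f=d["frame"]
    if box: f=f[box[1]:box[3],box[0]:box[2]]
    cv2.imwrite(f"pics/{n}.png",cv2.cvtColor(cv2.resize(f,None,fx=s,fy=s,interpolation=cv2.INTER_CUBIC),cv2.COLOR_RGB2BGR))
def Rz(a): # tool down, fingers close along world direction angle a (rad)
    y=np.array([np.cos(a),np.sin(a),0]); z=np.array([0,0,-1.]); return np.column_stack([np.cross(y,z),y,z])
E
python3 - <<'E'
from h import *
np.set_printoptions(precision=3,suppress=True)
d=get_image("scene")
for n,uv,z in [("yel",(297,213),.068),("grn",(325,219),.068),("pur",(352,239),.068),
 ("tray",(409,287),.02),("paperL",(229,292),0),("paperT",(274,249),0),("paperR",(342,278),0),("paperB",(297,340),0),
 ("handle1",(200,186),.195),("handle2",(224,205),.195),("deckfront",(218,270),.065),("deckL",(166,228),.065),("deckR",(268,228),.065),
 ("knob",(254,171),.17),("mug",(240,150),.088),("crock",(190,150),.1),("carafe",(335,365),0.03)]: print(n,cast(d,uv,z)[:2])
s=get_image("side"); print("w",get_image("wrist")["R"],-get_image("wrist")["R"].T@get_image("wrist")["t"], get_ee_rot(),get_eef_pos())
save(d,"lev",(150,130,290,280),4)
save(s,"levs",(230,140,370,245),5)
for n,uv,z in [("yel",(308,245),.068),("grn",(302,265),.068),("pur",(276,283),.068),("knob",(329,187),.17),("h1",(284,173),.195),("h2",(298,160),.195)]: print("s",n,cast(s,uv,z)[:2])
E
```

```text
yel [ 0.448 -0.008]
grn [0.423 0.074]
pur [0.445 0.174]
tray [0.473 0.369]
paperL [ 0.744 -0.049]
paperT [ 0.556 -0.022]
paperR [0.535 0.197]
paperB [0.76  0.183]
handle1 [ 0.597 -0.234]
handle2 [ 0.616 -0.137]
deckfront [ 0.73  -0.088]
deckL [ 0.7   -0.306]
deckR [ 0.539 -0.052]
knob [ 0.452 -0.156]
mug [ 0.335 -0.301]
crock [ 0.432 -0.433]
carafe [0.774 0.299]
w [[ 0.252 -0.968 -0.001]
 [-0.932 -0.243  0.268]
 [-0.259 -0.067 -0.963]] [ 0.21  -0.54   0.373] [[ 0.968  0.252 -0.   ]
 [ 0.252 -0.968  0.   ]
 [ 0.    -0.    -1.   ]] [ 0.145 -0.556  0.231]
s yel [0.445 0.003]
s grn [0.421 0.091]
s pur [0.447 0.189]
s knob [ 0.459 -0.158]
s h1 [ 0.593 -0.127]
s h2 [ 0.594 -0.223]
```

View pics/levs.png

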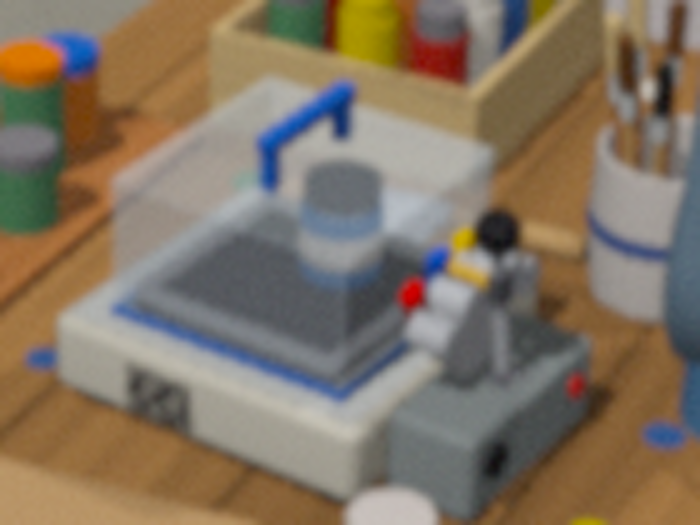

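The side crop shows one blue mixed jar under the hood (342,230) and the lever knob at (497,230) near mid-travel; no red jar is visible. Next, wrist views from above.

```bash
python3 - <<'E'
from h import *
np.set_printoptions(precision=3,suppress=True)
import pickle
a=np.radians(80); out={}
ctrl.reach(np.array([.52,-.16,.42]),Rz(a)); d=get_image("wrist"); save(d,"w1"); out["w1"]=d
ctrl.reach(np.array([.40,.08,.38]),Rz(np.pi/2)); d=get_image("wrist"); save(d,"w2"); out["w2"]=d
print(get_q(),get_clock())
out["scene"]=get_image("scene"); out["side"]=get_image("side")
pickle.dump(out,open("im.pkl","wb"))
cv2.imwrite("pics/w12.png",np.vstack([cv2.imread("pics/w1.png"),cv2.imread("pics/w2.png")])[:,:,:])
im=cv2.imread("pics/w12.png"); print(im.shape)
E
```

```text
[ -5.583 -17.18  101.36   -0.019  95.792 -95.49 ] 3.5833
(840, 560, 3)
```

View pics/w1.png

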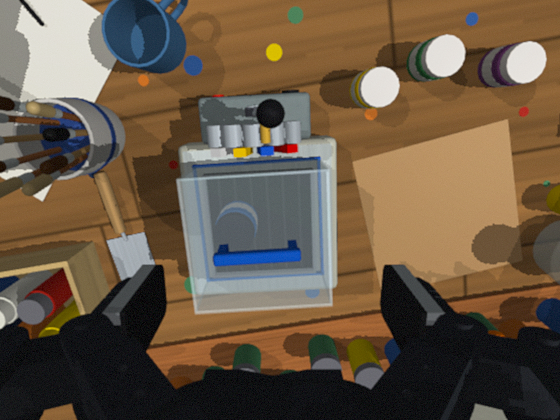

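View pics/w2.png

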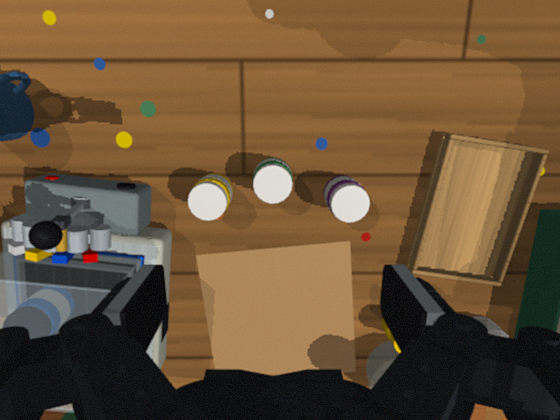

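w1: knob (270,112), handle (215,258)–(299,252), deck front corners (182,150) and (335,141), paper corners (354,160), (507,121), (519,261). w2: jar lids (210,200), (273,182), (349,201), tray corners (441,133), (548,151), (502,284), (412,269).

```bash
python3 - <<'E'
from h import *
import pickle
from scipy.optimize import least_squares
np.set_printoptions(precision=4,suppress=True)
o=pickle.load(open("im.pkl","rb")); w1,w2,s,si=o["w1"],o["w2"],o["scene"],o["side"]
hsv=lambda d:cv2.cvtColor(d["frame"],cv2.COLOR_RGB2HSV)
# knob
def blob(m,box):
    x0,y0,x1,y1=box; n,l,st,c=cv2.connectedComponentsWithStats(m[y0:y1,x0:x1].astype(np.uint8)); k=1+np.argmax(st[1:,4]); return c[k]+[x0,y0],st[k,4]
kp=[]
for d,b in((w1,(245,92,300,135)),(w2,(22,215,70,255)),(si,(318,175,340,200))):
    v=hsv(d)[...,2]; c,n=blob(v<45,b); kp.append((d,c)); print("knob px",c,n)
r=least_squares(lambda X:np.concatenate([proj(d,X)-c for d,c in kp]),[.46,-.15,.17]); print("knob",r.x,r.fun)
# handle
m=cv2.inRange(hsv(w1),(105,170,60),(125,255,255))>0; m[:235]=0;m[275:]=0;m[:,:205]=0;m[:,305:]=0
ys,xs=np.nonzero(m); (c,sz,an)=cv2.minAreaRect(np.column_stack([xs,ys]).astype(np.float32)); print("handle",c,sz,an)
for uv in((215,256),(300,249),c): print(" ",cast(w1,uv,.195))
print("deck",[cast(w1,u,.065)[:2] for u in((182,150),(335,141))])
print("hoodedge",[cast(w1,u,.067)[:2] for u in((193,160),(322,155),(325,290))])
print("console",[cast(w1,u,.064)[:2] for u in((200,97),(308,95),(201,143),(309,137))])
P=[cast(w1,u,0)[:2] for u in((354,160),(507,121),(519,261),(374,295))]; print("paper",P,(P[0]+P[2])/2)
P=[cast(w2,u,0)[:2] for u in((197,255),(350,241))]; print("paper2",P)
P=np.array([cast(w2,u,.026)[:2] for u in((441,133),(548,151),(502,284),(412,269))]); print("tray",P,P.mean(0))
for d in(w1,w2):
    h=hsv(d); m=cv2.inRange(h,(0,0,200),(180,40,255)); m=cv2.morphologyEx(m,cv2.MORPH_OPEN,np.ones((5,5)))
    n,l,st,c=cv2.connectedComponentsWithStats(m)
    for k in range(1,n):
        if 600<st[k,4]<4000: 
            p=cast(d,c[k],.068); print("lid",c[k].round(),st[k,4],p[:2])
print("mixed lid",cast(w1,(236,215),.143),cast(w1,(236,235),.11))
E
```

```text
knob px [269.7838 113.1353] 606
knob px [ 47.3015 232.6353] 839
knob px [329.2368 186.3421] 38
knob [ 0.4563 -0.1539  0.1724] [-0.1185 -0.436  -0.0674  0.6262  0.1544  0.8236]
handle (256.4120788574219, 253.0051727294922) (20.259098052978516, 87.26092529296875) 86.633544921875
  [ 0.595  -0.2396  0.195 ]
  [ 0.6032 -0.1467  0.195 ]
  [ 0.5995 -0.1943  0.195 ]
deck [array([ 0.4849, -0.282 ]), array([ 0.5096, -0.0744])]
hoodedge [array([ 0.5007, -0.2699]), array([ 0.525 , -0.0946]), array([ 0.7283, -0.1187])]
console [array([ 0.4216, -0.2421]), array([ 0.4441, -0.1014]), array([ 0.4803, -0.2545]), array([ 0.4982, -0.1083])]
paper [array([ 0.5512, -0.0392]), array([0.5331, 0.1957]), array([0.7693, 0.2144]), array([ 0.79  , -0.0324])] [0.6602 0.0876]
paper2 [array([ 0.5536, -0.0406]), array([0.5305, 0.1967])]
tray [[0.3655 0.305 ]
 [0.3898 0.4542]
 [0.5903 0.4252]
 [0.5654 0.2862]] [0.4778 0.3676]
lid [445.  55.] 1245 [0.4268 0.0769]
lid [526.  62.] 1230 [0.4531 0.1784]
lid [380.  87.] 1160 [ 0.4501 -0.0084]
lid [272. 184.] 1109 [0.4266 0.0773]
lid [207. 202.] 1067 [ 0.4499 -0.0081]
lid [350. 203.] 1058 [0.4526 0.1787]
mixed lid [ 0.5674 -0.2157  0.143 ] [ 0.6035 -0.2265  0.11  ]
```

Now the lever.

```bash
cat >> h.py <<'E'
YAW=np.radians(-7.2)
def S(c,x,y): # shaker-frame xy -> world
    return np.array([c[0]+np.cos(YAW)*x-np.sin(YAW)*y, c[1]+np.sin(YAW)*x+np.cos(YAW)*y])
def P(xy,z): return np.array([xy[0],xy[1],z])
def go(xy,z,a,zs=.36):
    "lift to zs, joint move above, descend"
    p=get_eef_pos()
    if p[2]<zs-.02: ctrl.move_linear(np.array([p[0],p[1],zs]),velocity=.25)
    ctrl.reach(P(xy,zs),Rz(a)); 
    if z<zs: ctrl.move_linear(P(xy,z),velocity=.2)
E
python3 - <<'E'
from h import *
np.set_printoptions(precision=4,suppress=True)
k=np.array([.4563,-.1539]); piv=S(k,0,-.022)
go(k,.30,np.pi/2+YAW); move_gripper(.065,30)
print(ctrl.move_linear(P(k,.161),velocity=.12,f_stop=15))
move_gripper(.02,30); print("gap",get_finger_gap(),get_ft_force(),get_eef_pos())
for q in np.linspace(.74,-.02,6)[1:]:
    y=.12*np.sin(q-.555); z=.058+.12*np.cos(q-.555)-.016
    print(ctrl.move_linear(P(S(piv,0,y),z),velocity=.08,f_stop=30),get_ft_force())
move_gripper(.065); p=get_eef_pos(); ctrl.move_linear(p+[0,0,.12],velocity=.2)
go((.44,-.20),.36,np.pi/2+YAW)
d=get_image("wrist"); save(d,"lev1"); print(get_clock())
E
```

```text
False
gap 0.028436414795571678 [-0.3296  3.8609  6.1547] [ 0.4567 -0.1536  0.1616]
False [-0.0404  2.7226  5.7861]
False [-0.772  -0.551   4.8659]
False [3.5636 1.8925 0.6519]
False [ 2.9793 -0.3103 -1.1831]
False [2.7201 3.5659 3.7483]
11.1083
```

View pics/lev1.png

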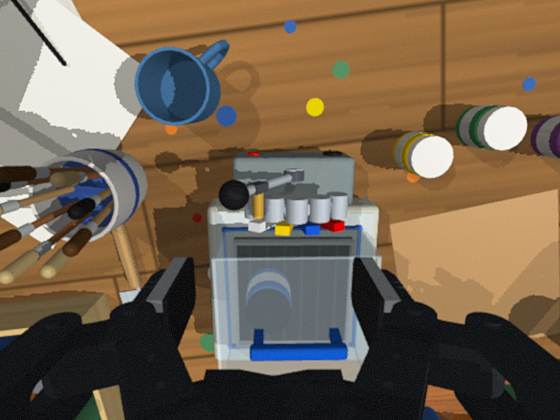

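The lever now lies over the white flag, with the knob at (233,195); the handle runs (250,352)–(347,351). I'll refine the handle position and take the hood off.

```bash
python3 - <<'E'
from h import *
np.set_printoptions(precision=4,suppress=True)
d=get_image("wrist"); print("knob",cast(d,(233,195),.160), "exp",S(S((.4563,-.1539),0,-.022),0,-.0632))
print("handle",cast(d,(250,352),.195),cast(d,(347,351),.195), "top front edge",cast(d,(250,344),.201),cast(d,(347,343),.201))
h=np.array([.6005,-.194]); a=YAW
for aa in (YAW,YAW+np.pi):
    q=kin.solve_ik(P(h,.3),Rz(aa)); print(aa,q)
E
```

```text
knob [ 0.447  -0.2401  0.16  ] exp [ 0.4456 -0.2384]
handle [ 0.5986 -0.243   0.195 ] [ 0.6094 -0.1479  0.195 ] top front edge [ 0.5853 -0.2407  0.201 ] [ 0.5959 -0.1482  0.201 ]
-0.12566370614359174 [-28.6623  14.8047  78.8535  -0.      86.3418 -21.4623]
3.015928947446201 [-28.6623  14.8047  78.8535  -0.      86.3418 158.5377]
```

```bash
python3 - <<'E'
from h import *
np.set_printoptions(precision=4,suppress=True)
h=np.array([.5995,-.1945]); a=YAW+.01
move_gripper(.06,60)
go(h,.24,a,.36)
print(ctrl.move_linear(P(h,.177),velocity=.1,f_stop=12))
move_gripper(.0,70); print("gap",get_finger_gap(),get_finger_force(),get_ft_force())
ctrl.move_linear(P(h,.30),velocity=.12); print("gap",get_finger_gap(),get_ft_force())
pp=np.array([.6602,.0876])
ctrl.move_linear(P((h+pp)/2,.30),velocity=.15);ctrl.move_linear(P(pp,.30),velocity=.15); print("gap",get_finger_gap(),get_ft_force())
d=get_image("side"); save(d,"hood_s",(120,100,420,300),2)
ctrl.move_linear(P(pp,.13),velocity=.12); print(ctrl.move_linear(P(pp,.108),velocity=.04,f_stop=4),get_eef_pos(),get_ft_force())
move_gripper(.05); ctrl.move_linear(P(pp,.25),velocity=.2)
go((.53,-.17),.34,np.pi/2+YAW)
import pickle
d=get_image("wrist"); save(d,"open"); s=get_image("side"); sc=get_image("scene");pickle.dump((d,s,sc),open("open.pkl","wb"))
save(s,"sopen",(120,100,420,300),2)
print(get_clock(),get_eef_pos())
E
```

```text
False
gap 0.012733785720941197 69.3259584903717 [2.5381 0.3188 0.7214]
gap 0.012425452227437638 [ 0.0241  0.7741 -4.4135]
gap 0.01308901989175247 [-0.5131  0.4855 -3.9308]
True [0.6612 0.0875 0.112 ] [2.8028 0.336  3.2301]
24.45 [ 0.5303 -0.1699  0.3408]
```

View pics/open.png

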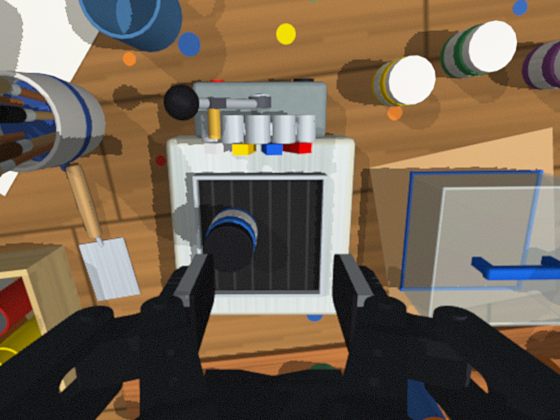

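View pics/sopen.png

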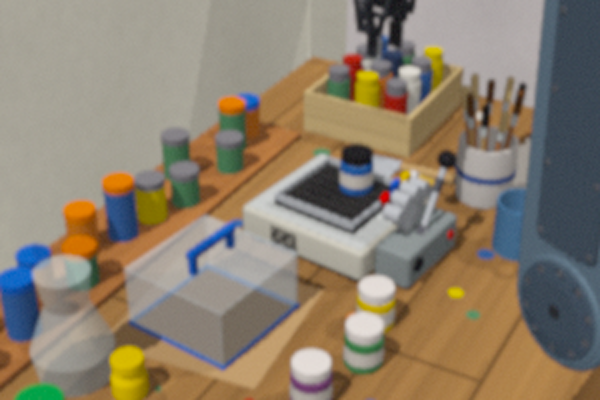

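The hood stands on the paper, the lever is at Stop, and there is only one mixed jar, its lid at (232,247). Platform rail corners are (194,175), (331,174), (331,299), (192,296).

```bash
python3 - <<'E'
from h import *
import pickle
np.set_printoptions(precision=4,suppress=True)
d,s,sc=pickle.load(open("open.pkl","rb"))
P4=np.array([cast(d,u,.085)[:2] for u in((194,175),(331,174),(331,299),(192,296))]); print(P4,P4.mean(0))
for i in range(4): v=P4[(i+1)%4]-P4[i]; print(np.linalg.norm(v),np.degrees(np.arctan2(v[1],v[0])))
D=[cast(d,u,.065)[:2] for u in((169,140),(354,138),(353,314),(168,309))]; print("deck",np.array(D),np.mean(D,0))
print("lid",cast(d,(232,247),.143))
f=sc["frame"]; h=cv2.cvtColor(f,cv2.COLOR_RGB2HSV)
m=cv2.inRange(h,(0,0,0),(180,255,45)); n,l,st,c=cv2.connectedComponentsWithStats(m)
for k in range(1,n):
    if st[k,4]>60 and 180<c[k][0]<260 and 150<c[k][1]<250: print(c[k],st[k])
g=cv2.inRange(cv2.cvtColor(d["frame"],cv2.COLOR_RGB2GRAY),0,18); save({"frame":np.dstack([g]*3)},"mask")
print("lever",cast(d,(181,102),.16))
E
```

```text
[[ 0.521  -0.2573]
 [ 0.539  -0.1063]
 [ 0.6932 -0.1191]
 [ 0.6678 -0.287 ]] [ 0.6052 -0.1924]
0.1521127422576963 83.21686171207547
0.15469508549262012 -4.764491236950231
0.16980212432642244 -98.59903662887143
0.14971261989208273 168.55995086936588
deck [[ 0.4808 -0.283 ]
 [ 0.5049 -0.0741]
 [ 0.7301 -0.0904]
 [ 0.6927 -0.3276]] [ 0.6021 -0.1938]
lid [ 0.589  -0.2189  0.143 ]
[207.4857 201.5524] [200 194  18  14 105]
[215.0417 224.0625] [201 209  28  27 192]
lever [ 0.4463 -0.2387  0.16  ]
```

```bash
cat >> h.py <<'E'
C=np.array([.6045,-.193]); TR=np.array([.4778,.3676])
def pick(xy,z0,a,zs=.30):
    move_gripper(.085,60); go(xy,z0+.10,a,zs)
    hit=ctrl.move_linear(P(xy,z0+.022),velocity=.12,f_stop=12)
    move_gripper(.03,60); g=get_finger_gap()
    ctrl.move_linear(P(xy,zs),velocity=.2); print("pick",hit,g,get_finger_gap(),get_ft_force())
def place(xy,z0,a,zs=.30,op=.08):
    ctrl.reach(P(xy,zs),Rz(a)); print("carry gap",get_finger_gap(),get_finger_force(),get_ft_force())
    ctrl.move_linear(P(xy,z0+.045),velocity=.2)
    hit=ctrl.move_linear(P(xy,z0+.016),velocity=.04,f_stop=4); print("place",hit,get_eef_pos(),get_finger_gap())
    move_gripper(op); ctrl.move_linear(P(xy,zs),velocity=.25)
E
python3 - <<'E'
from h import *
np.set_printoptions(precision=4,suppress=True)
d=get_image("scene"); print("scene lid",cast(d,(207.5,200.5),.143))
pick((.589,-.219),.075,np.pi/2+YAW)
tx=TR+.045*np.array([-np.cos(.13),np.sin(.13)])
place(tx,.007,np.pi/2-.13)
import pickle
go((.42,.17),.38,np.pi/2)
d=get_image("wrist"); save(d,"t1")
h=cv2.cvtColor(d["frame"],cv2.COLOR_RGB2HSV); m=cv2.inRange(h,(0,0,200),(180,40,255)); m=cv2.morphologyEx(m,cv2.MORPH_OPEN,np.ones((5,5)))
n,l,st,c=cv2.connectedComponentsWithStats(m)
for k in range(1,n):
    if 600<st[k,4]<4000: print("lid",c[k].round(),st[k,4],cast(d,c[k],.068)[:2])
print(get_clock())
E
```

```text
scene lid [ 0.5971 -0.2179  0.143 ]
pick False 0.05244489934017394 0.05203996912895615 [-0.3619  0.0979 -1.5912]
carry gap 0.05230123956455635 62.992186546325684 [ 0.4818 -0.005  -1.8508]
place True [0.433  0.3734 0.0306] 0.052247284448335124
lid [197. 173.] 1282 [0.4266 0.0777]
lid [129. 191.] 1233 [ 0.4498 -0.008 ]
lid [281. 193.] 1219 [0.4526 0.1789]
35.5417
```

View pics/t1.png

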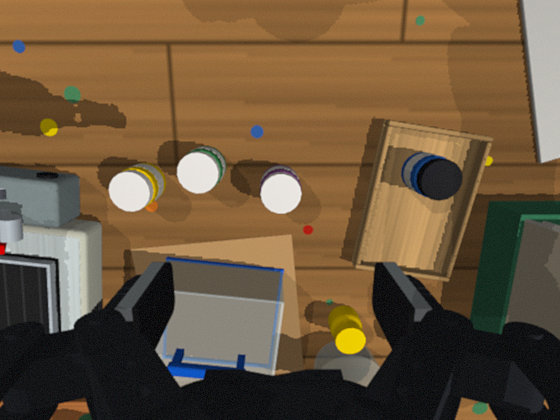

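The blue jar stands in the tray (438,178), and the three white lids are where they were. Now the fresh jars.

```bash
cat >> h.py <<'E'
def lids(d,z=.068):
    h=cv2.cvtColor(d["frame"],cv2.COLOR_RGB2HSV); m=cv2.inRange(h,(0,0,200),(180,40,255)); m=cv2.morphologyEx(m,cv2.MORPH_OPEN,np.ones((5,5)))
    n,l,st,c=cv2.connectedComponentsWithStats(m)
    return [cast(d,c[k],z)[:2] for k in range(1,n) if 600<st[k,4]<6000 and max(st[k,2:4])<1.4*min(st[k,2:4])]
E
python3 - <<'E'
from h import *
np.set_printoptions(precision=4,suppress=True)
for sl in [(.035,-.035),(.035,.035),(-.035,-.035)]:
    go((.41,.09),.36,np.pi/2)
    L=[p for p in lids(get_image("wrist")) if .3<p[0]<.56 and -.1<p[1]<.28]; print(L)
    p=min(L,key=lambda p:p[1]); 
    pick(p,0,np.pi/4); place(S(C,*sl),.075,np.pi/4+YAW,op=.07)
go((.53,-.17),.34,np.pi/2+YAW)
d=get_image("wrist"); save(d,"p1"); L=lids(d,.143); print("platform",[np.array(p) for p in L]); print(get_clock())
E
```

```text
[array([0.4266, 0.0774]), array([ 0.4499, -0.008 ]), array([0.4527, 0.1788])]
pick False 0.052464596418445066 0.052350517926110895 [ 0.2143 -0.4102 -1.3375]
carry gap 0.052633512068868696 62.822595834732056 [-0.043  -0.3836 -1.9073]
place True [ 0.6343 -0.2324  0.098 ] 0.05179393426206902
[array([0.4266, 0.0773]), array([0.4527, 0.1788])]
pick False 0.0521584004926349 0.05247874248447771 [-0.8417  0.5419 -2.8096]
carry gap 0.05226510504691022 62.97088265419006 [ 0.0752 -0.1701 -1.8928]
place True [ 0.643 -0.163  0.098] 0.0520435346806916
[array([0.4526, 0.1788])]
pick False 0.05234943856507382 0.05236196093669065 [ 0.1839 -0.0297 -0.1563]
carry gap 0.051927072349014565 62.78876781463623 [-0.0042  1.3431 -0.9497]
place True [ 0.5653 -0.2233  0.0983] 0.0524235635575846
platform [array([ 0.3796, -0.3465]), array([ 0.5635, -0.2239])]
68.4
```

View pics/p1.png

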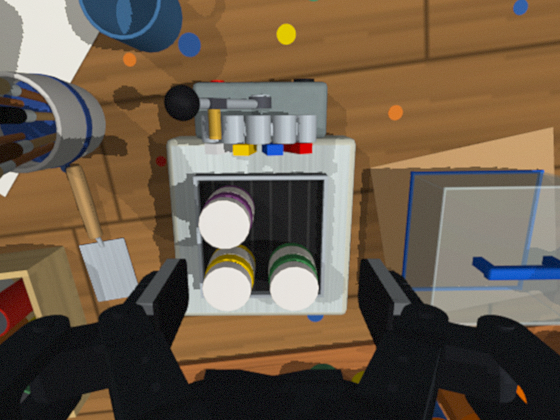

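All three jars stand inside the rail, lids at (224,224), (228,287) and (295,287). Hood back on.

```bash
python3 - <<'E'
from h import *
np.set_printoptions(precision=4,suppress=True)
a=YAW+.01; pp=np.array([.6612,.0875]); t=np.array([.6025,-.1937])
move_gripper(.05,70); go(pp,.17,a,.32)
print(ctrl.move_linear(P(pp,.112),velocity=.1,f_stop=12))
move_gripper(0,80); print("gap",get_finger_gap())
ctrl.move_linear(P(pp,.31),velocity=.15); print(get_finger_gap(),get_ft_force())
ctrl.move_linear(P((t+pp)/2,.31),velocity=.15); ctrl.move_linear(P(t,.31),rot=Rz(YAW),velocity=.15); print(get_finger_gap(),get_ft_force(),get_eef_pos())
d=get_image("side"); save(d,"hs",(200,100,400,250),3)
ctrl.move_linear(P(t,.205),velocity=.1); print(get_ft_force())
print(ctrl.move_linear(P(t,.173),velocity=.03,f_stop=5),get_eef_pos(),get_ft_force(),get_finger_gap(),get_clock())
d=get_image("side"); save(d,"hs2",(200,100,400,250),3)
E
```

```text
False
gap 0.012786405404716168
0.012243863133451863 [-0.1415  0.0695 -4.4068]
0.012136270353690914 [-0.4407 -0.065  -4.0005] [ 0.6027 -0.1928  0.31  ]
[-0.2651  0.3716 -3.2618]
True [ 0.6023 -0.1936  0.1779] [-0.0456  0.2047  4.7727] 0.012356339660973971 78.3333
```

View pics/hs2.png

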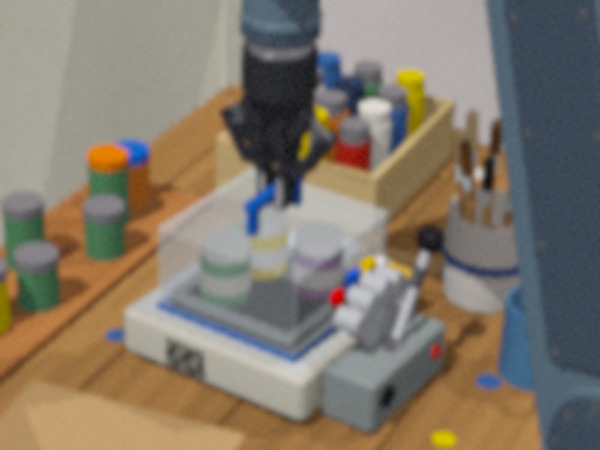

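The hood is down to deck height around the platform with the jars inside, and the lever is still at Stop. Release and check from above, tray included.

```bash
python3 - <<'E'
from h import *
np.set_printoptions(precision=4,suppress=True)
move_gripper(.05); p=get_eef_pos(); ctrl.move_linear(np.array([p[0],p[1],.30]),velocity=.15)
go((.46,-.19),.40,np.pi/2+YAW); d=get_image("wrist"); s=get_image("scene")
f=np.hstack([d["frame"][80:400,140:400],s["frame"][120:320,150:450][:, :]] ) if 0 else None
A=cv2.resize(d["frame"][100:380,160:400],(480,560)); B=cv2.resize(s["frame"][150:350,350:460],(308,560),interpolation=cv2.INTER_CUBIC)
save({"frame":np.hstack([A,B])},"chk"); print(get_clock())
E
```

```text
81.8083
```

View pics/chk.png

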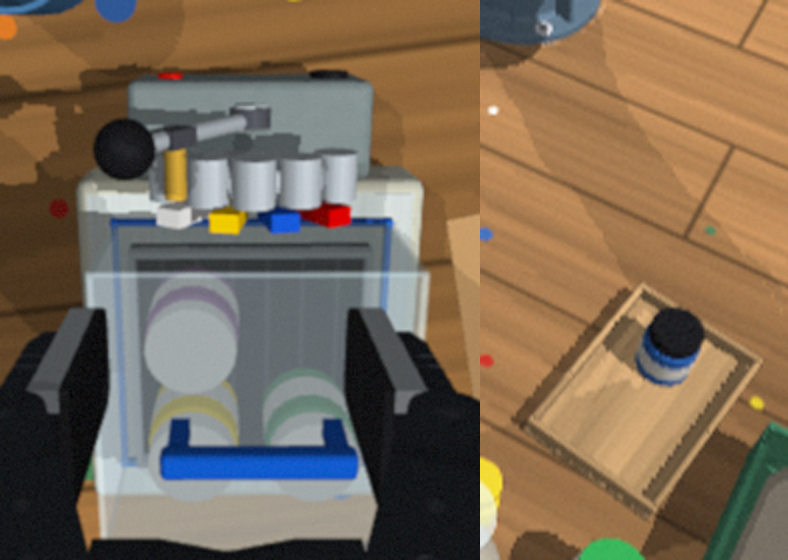

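The hood is square on the deck, its blue trim evenly spaced around the platform; the tray jar is upright and the lever is at white. Now the lever to Slow.

```bash
python3 - <<'E'
from h import *
np.set_printoptions(precision=4,suppress=True)
piv=S((.4563,-.1539),0,-.022)
f=lambda q:P(S(piv,0,.12*np.sin(q-.555)),.058+.12*np.cos(q-.555)-.016)
p=f(0); go(p[:2],.30,np.pi/2+YAW); move_gripper(.065,30)
print(ctrl.move_linear(p,velocity=.12,f_stop=15)); move_gripper(.02,30); print(get_finger_gap())
for q in (.13,.26,.38): print(ctrl.move_linear(f(q),velocity=.08,f_stop=30),get_ft_force())
move_gripper(.06); p=get_eef_pos(); ctrl.move_linear(p+[0,0,.14],velocity=.2)
go((.44,-.20),.36,np.pi/2+YAW); d=get_image("wrist"); save(d,"fin"); print(get_clock())
z=.058+.12*np.cos(.185)
m=(cv2.cvtColor(d["frame"],cv2.COLOR_RGB2GRAY)<40)[150:230,210:350].astype(np.uint8); n,l,st,c=cv2.connectedComponentsWithStats(m); k=1+np.argmax(st[1:,4])
X=cast(d,c[k]+[210,150],z)[:2]; print(c[k]+[210,150],X,"expected",f(.37)[:2])
E
```

```text
False
0.028100953035659293
False [-4.0678 -4.5685  5.0453]
False [-6.2449 -2.3894 13.8998]
False [-2.4467 -2.6682 11.5241]
87.7167
[277.8967 197.7987] [ 0.451  -0.1974] expected [ 0.4508 -0.1976]
```

View pics/fin.png

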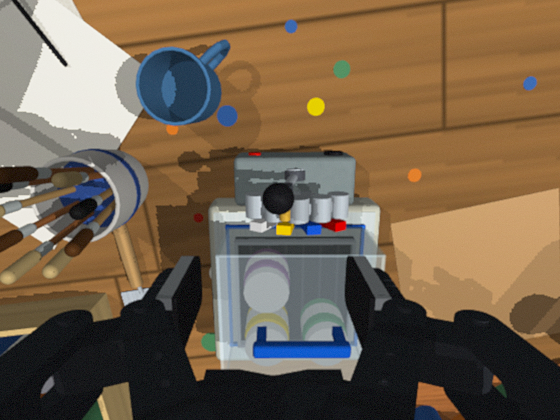

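The knob at (278,198) is in the yellow Slow notch, within 1 mm of where it should be; the hood is seated and the jars are inside.

```bash
python3 -c "
from rig import *
print(workorder.finish_job())"
```

```text
the job is handed in; nothing more can be done
None
```

The batch is changed and handed in at about 88 s of the 208 s allowed: the one mixed jar present (blue) is upright in the tray, the yellow, green and purple jars are upright on the platform, the hood is fully down, and the lever was thrown to Slow only after that.

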